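# Park the bark scraper in its sloping rack slot

## Robot

A 6-joint arm with a two-finger parallel gripper is mounted at the origin on the work surface. World frame = base frame: x ahead of the robot, y to its left, z up, the work surface at z = 0. Lengths are in mm, angles in rad, forces in N, time in s.
With the tool pointing down it reaches from about 300 to 775 mm from the base axis. Payload 14.6 kg.
Tool frame: the origin (TCP) lies midway between the tips of the shut fingers; the grasp point (between the pads) lies 19 mm behind it (manip.hold_point_z is the distance from the TCP to the grasp point, in mm); z points along the fingers, y is the direction in which the jaws open and shut (so a half turn about z gives the same grasp; the last joint's range is limited). The gripper opens to 94 mm and grips with 3 to 60 N. Pads are 16 mm wide; open, the fingers measure 119 mm over their backs; the gripper's body (75 mm by 177 mm) begins 78 mm behind the grasp point.
Start: joints at [-1.409, 0.3, 1.521, -0, 1.321, -0.067], TCP at [124.739, -535.658, 205.446] pointing down, gripper open.
Joint ranges: [-3.03, 3.03], [-0.79, 2.21], [0.23, 2.52], [-1.04, 4.18], [0, 3.07], [-2.55, 2.55]. Speed limits (rad/s): [2.22, 2.22, 2.57, 3.14, 3.14, 3.14].

## Interface

Orientations are given as [roll, pitch, yaw] about the fixed x, y, z axes, in that order (R = Rz(yaw) Ry(pitch) Rx(roll)).
In Python, from cell import manip gives the robot as it stands.
- The arm moves only by the shell command python3 -m crank 'ROWS' [OPENING] [FORCE]. ROWS is JSON, a list of rows, each an object with "offset": the shift along the world's x, y, z in m, a list of three; "spin": the turn about the world's z in degrees. In form: [{"offset": [dx, dy, dz], "spin": spin}, ...]. A call has exactly 8 rows; each row is the pose to reach, as a shift and turn from the pose measured when the call began; what a row does not reach only later rows make up. A row lasts 1/12 s, in which the tool goes at most 41.7 mm and 7.16 degrees, less where a joint would pass 70% of its speed; a pose out of reach is approached as far as the arm can. A call with a gripper value outside its range is refused whole. OPENING is the opening, from 0 (shut) to 1 (fully open), set as the call begins (- or left out, the last holds). The fingers move at their own pace and stop on an object; FORCE is the grip in N (left out, the last holds). Time passes only in rows, so rows that repeat a pose let the fingers close, or fill a call up. It gives the time, the measured TCP pose, the force and the opening at its end, in the units of the state.
- manip.read_state(): the state, without advancing time (a new reading comes with each control period).
- manip.camera(name): name is "scene" or "top" or "wrist"; returns a dict with "pixels" (384x512x3 uint8, red, green, blue), "fx", "fy", "cx", "cy" (pixels), "k1" (the pictures are not rectified: a ray, as slopes to the right and down, at radius r is drawn at 1 + k1 r^2 times it, then the intrinsics apply), "extrinsics" (4x4, takes a point from world to camera coordinates); the wrist camera has in their place "hand_eye" (4x4, takes a point from camera to tool coordinates, whose origin is the TCP and whose axes are the flange's). Camera axes: x right, y down, z forward; pixel columns grow to the right and rows downward; lengths in mm; the calibration is good to about 2 mm. A picture is of the moment at which its call begins: read the wrist's pose just before it. There is no depth.
- manip.sign_off(): hands the job in, once; it reports no verdict.
Trained networks look in a picture, given as the dict that the camera call returned (one of the last four; its "shot" number tells which), for a name from the list of things; names that differ only in an ending like _2 or _b are one class to them, and where a whole thing is asked for, a point or a joint stands for the part that bears it (a point fixed in the world has none). Each returns a list of dicts, best first, with "conf" (0 to 1); they miss things now and then, are a little off and sometimes report something else, mostly with a low value. They report only what shows in the picture. A call takes as long as a camera call. They do not tell look-alikes from the thing itself.
- manip.search_frame(picture, name): "location" ([x, y, z] in mm, in world coordinates, good to about 4 mm: the middle of the surface that is visible of it).
- manip.masks_of(picture, name): "mask" (384x512 bool, what is visible of it).
The state is a dict: "clock": time; "joints": joint angles; "qd": joint speeds; "effort": joint torques, N m; "eef_pos": TCP position; "eef_rot": TCP orientation; "wrist_force": force on the tool from outside, world axes, zero at the start; "moment": the same for the moment, N m; "finger_gap": finger opening in mm.
Only numpy, scipy, OpenCV 4.12 (cv2) and the standard library are available. Lean on these libraries where they do the work, as an engineer would, in place of code of your own. Each camera call takes 0.05 s, during which the arm holds its last target. There are 200 camera calls.

## Task

Put the green-handled scraper lying on the desk away in the empty slot of the sloping wooden rack: slide its blade edgewise in between the two orange guide cheeks until it is fully home against the end of the slot, and let go so that it stays parked there. Seat it gently rather than ramming it, and leave the other things on the desk where they are.

Things in the scene. Friction and masses are not known exactly. Their poses are not given: they have to be found in the camera images.
- scraper: Scraper lying flat, blade towards the robot; 203 mm long, 140 g, balances at its origin. Origin: centre line, underside of the handle; x from blade to handle end, y across, z up. Green handle 22 mm wide (y), 20 thick (z), x -32 to 78 mm; steel blade 36 wide, 4 thick, x -125 to -35, mid-plane 10 mm above the handle's underside.
- scraper_tip (a point): Middle of the blade's front edge: at (-125, 0, +10) mm in the scraper's frame, same axes as the scraper.
- rack: Fixed wooden rack 115 x 190 mm, 100 mm high: two slots side by side, sloping down towards the robot at 40 degrees, mouths facing away from it. The +y slot, 95 mm beside the empty one, holds a blue-handled scraper (part of the rack; handle 22 mm wide, ends 188 mm up the slope from the slot's end). Origin: on the desk under the rack; x level, out of the mouths.
- slot: Frame of the empty slot. Origin: on its floor, at the closed end, 35 mm above the desk. x out along the slope (40 degrees up), y across, z square off the floor. 60 mm deep, 6.5 high, 40 wide between two orange guide cheeks (10 mm wide each), set together by hand anywhere within 12 mm either side of y = 0: not measured, look or feel for the gap. Home: tip at x = 0, axes matching.
- slot_mouth (a point): Middle of the mouth if the guide were central: (60, 0, 3.25) mm in the slot's frame, same axes. The floor runs on as an open ledge to x = 78. Roof: aluminium cover (top 14.5 mm off the floor), ending at the mouth in a 3 mm flared lip that reaches 9 mm beyond, its underside rising to 11 mm. Orange clamp heads, 5 mm high on the cover, stand right over the cheeks.
- dish: Small glass dish, 54 mm across, 16 mm high, beside the scraper's blade; leave alone. Origin: centre of underside.
- vial: Glass vial with white cap, 30 mm across, 50 mm high, beside the rack; leave alone. Origin: centre of underside.
- bottle: Amber bottle, 60 mm across, 140 mm high, at the far side of the desk; leave alone. Origin: centre of underside.
- jar: Specimen jar with green lid, 70 mm across, 90 mm high, at the far side; leave alone. Origin: centre of underside.
- fruit: Yellow-green fruit, 76 mm across, 72 mm high, at the far side; leave alone. Origin: centre of underside.
- brush: Brush lying at the far right of the desk; leave alone.
- lens: Black hand lens, 70 mm ring with a handle, 10 mm high, lying at the far left; leave alone. Origin: under the centre of the ring.
There are look-alikes about, which are no part of the job. Leave any purple look-alike of the scraper alone.

How it is judged (in metres and radians):
At the end, for the whole second after the job is handed in: The scraper rests, released and still, in the empty slot with its blade tip within 5 mm of the slot's closed end, inside the slot's width and height, and its length and flat within 0.12 rad of the slot's (x of scraper_tip in the frame of slot between -0.004 and 0.005 m and y of scraper_tip in the frame of slot between -0.018 and 0.018 m and z of scraper_tip in the frame of slot between -0.002 and 0.007 m and angle between the x axis of scraper and the x axis of slot, either way round below 0.12 rad and angle between the z axis of scraper and the z axis of slot, either way round below 0.12 rad and linear speed of scraper below 0.01 m/s and angular speed of scraper below 0.1 rad/s); the robot touches nothing.
It fails at once if the scraper is rammed: it presses on the rack with more than 60 N (contact force between scraper and rack above 60 N).
It fails at once if a bystander is pushed more than 30 mm from its place (distance of any of dish, vial, bottle, jar, fruit, brush, lens from where it was at the start of the episode above 0.03 m).
It fails at once if a standing bystander is tipped over (by more than 0.5 rad) (angle between any of dish, vial, bottle, jar, fruit's own z axis and vertical above 0.5 rad).
It also fails if it takes over 51 s, if anything falls off the work surface, if the arm or the gripper's body presses on something with over 40 N, if the wrist force passes 120 N, or if a joint passes its speed limit or range.

## Working session

There is one attempt and no reset: what is moved stays moved. The work goes in short steps, Python scripts to look and compute and a shell command to move; the robot and the scene stay as the last step left them, time stands still between calls to the robot, and variables do not carry over. Pictures are saved under pics/ and viewed, about 8 in all and at most 12, crops included, and the job is handed in when it is done.

```bash
mkdir -p pics
cat > h.py <<'E'
import numpy as np, cv2
from cell import manip
def shot(n,name=None,crop=None,scale=1):
    st=manip.read_state(); p=manip.camera(n); p['st']=st
    im=p['pixels'][:,:,::-1]
    if name:
        c=im if crop is None else im[crop[1]:crop[3],crop[0]:crop[2]]
        cv2.imwrite('pics/'+name+'.png',cv2.resize(np.ascontiguousarray(c),None,fx=scale,fy=scale,interpolation=cv2.INTER_CUBIC))
    return p
def rpy(r):
    from scipy.spatial.transform import Rotation as R
    return R.from_euler('xyz',r).as_matrix()
def T_wc(p):  # camera->world
    if 'extrinsics' in p: return np.linalg.inv(np.array(p['extrinsics']))
    T=np.eye(4); T[:3,:3]=rpy(p['st']['eef_rot']); T[:3,3]=p['st']['eef_pos']
    return T@np.array(p['hand_eye'])
def onplane(p,uv,n,d):  # pixels -> world on plane n.x=d
    uv=np.atleast_2d(uv).astype(float); T=T_wc(p); n=np.array(n,float)
    q=np.stack([(uv[:,0]-p['cx'])/p['fx'],(uv[:,1]-p['cy'])/p['fy']],1); s=q.copy()
    for _ in range(20): s=q/(1+p['k1']*(s**2).sum(1,keepdims=True))
    r=np.c_[s,np.ones(len(s))]@T[:3,:3].T; o=T[:3,3]
    t=(d-o@n)/(r@n); return o+r*t[:,None]
def proj(p,X):
    X=np.atleast_2d(X); Y=np.c_[X,np.ones(len(X))]@np.linalg.inv(T_wc(p)).T
    s=Y[:,:2]/Y[:,2:3]; s=s*(1+p['k1']*(s**2).sum(1,keepdims=True))
    return s*[p['fx'],p['fy']]+[p['cx'],p['cy']]
E
cat > a.py <<'E'
from h import *
print(manip.read_state())
for n in ['top','scene']:
    p=shot(n,n+'0',None,1.5)
    for k in ['scraper','rack','dish','vial','slot']:
        try: print(n,k,[(np.round(d['location']).tolist(),round(d['conf'],2)) for d in manip.search_frame(p,k)])
        except Exception as e: print(k,e)
    m=manip.masks_of(p,'scraper')
    for d in m:
        ys,xs=np.nonzero(d['mask']); print('mask',d['conf'],len(xs),xs.min(),xs.max(),ys.min(),ys.max())
print(np.round(T_wc(shot('wrist')),2).tolist())
E
python3 a.py
```

```text
{'clock': 0.0, 'joints': array([-1.40858477e+00,  3.00478927e-01,  1.52157327e+00, -3.03066174e-05,
        1.32072648e+00, -6.66387643e-02]), 'qd': array([ 0.00037512, -0.00106283, -0.00090375,  0.00145848,  0.00067118,
       -0.00028081]), 'effort': array([-1.50225183e-03, -5.31809664e+01, -3.52739096e+01,  7.07448344e-02,
        2.45594530e-02, -6.55714962e-05]), 'eef_pos': array([ 124.69717685, -535.40285729,  204.88534914]), 'eef_rot': array([-3.14040730e+00, -4.96871491e-05,  2.28857812e-01]), 'wrist_force': array([ 0.90303504,  0.0999452 , -0.27252245]), 'moment': array([ 0.00953684, -0.0366273 , -0.01680892]), 'finger_gap': 94.17179177430928}
top scraper [([354.0, -54.0, 10.0], 0.89), ([488.0, -188.0, 10.0], 0.79), ([226.0, -259.0, 7.0], 0.75), ([272.0, 191.0, 12.0], 0.63)]
top rack [([506.0, 217.0, 72.0], 0.67)]
top dish []
top vial [([482.0, 89.0, 46.0], 0.5)]
top slot [([509.0, 227.0, 78.0], 0.71)]
mask 0.93 862 241 298 225 290
mask 0.89 898 302 344 157 231
mask 0.78 892 148 200 239 309
mask 0.67 872 320 397 292 318
mask 0.59 286 345 363 186 204
scene scraper [([230.0, -276.0, 9.0], 0.94), ([505.0, -185.0, 13.0], 0.84), ([292.0, 182.0, 9.0], 0.74)]
scene rack [([538.0, 216.0, 51.0], 0.85), ([752.0, -198.0, 56.0], 0.32)]
scene dish [([500.0, -272.0, 12.0], 0.52)]
scene vial [([497.0, 85.0, 44.0], 0.49)]
scene slot [([521.0, 229.0, 77.0], 0.96), ([502.0, -185.0, 17.0], 0.48), ([538.0, 213.0, 47.0], 0.34)]
mask 0.87 861 172 210 174 239
mask 0.74 666 132 201 111 132
mask 0.73 739 216 269 130 179
mask 0.62 589 309 345 116 167
[[0.23, -0.94, -0.25, 196.43], [-0.97, -0.22, -0.06, -518.97], [-0.0, 0.25, -0.97, 384.07], [0.0, 0.0, 0.0, 1.0]]
```

View pics/top0.png

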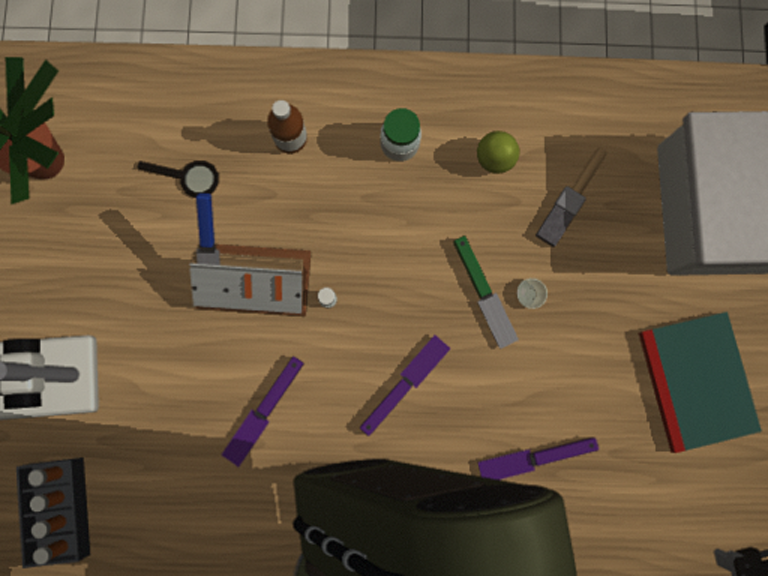

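View pics/scene0.png

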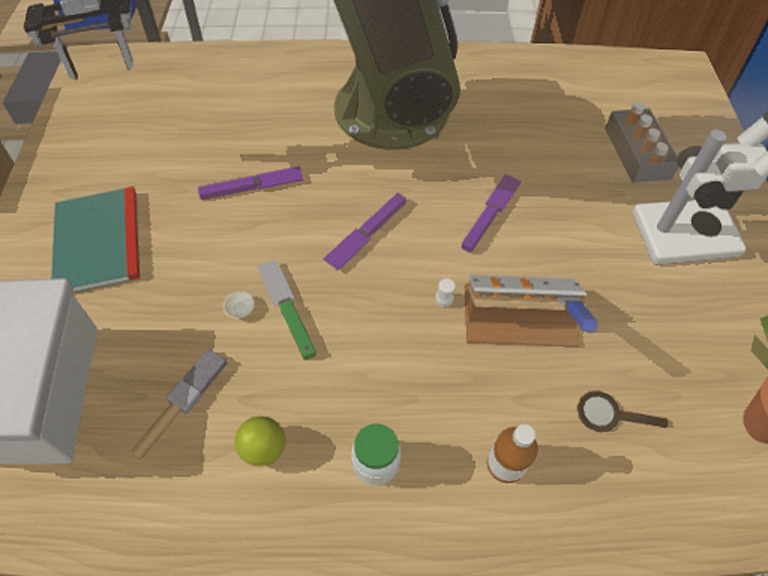

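```bash
cat > b.py <<'E'
from h import *
def tri(ps,uvs):
    A=[];b=[]
    for p,uv in zip(ps,uvs):
        a=onplane(p,uv,[0,0,1],0)[0]; o=T_wc(p)[:3,3]; d=(a-o)/np.linalg.norm(a-o); M=np.eye(3)-np.outer(d,d); A.append(M); b.append(M@o)
    X=np.linalg.solve(sum(A),sum(b)); return X,[np.round(proj(p,X)[0]-uv,1) for p,uv in zip(ps,uvs)]
ps=[]; oc=[]
for n in ['top','scene']:
    p=shot(n); hsv=cv2.cvtColor(p['pixels'],cv2.COLOR_RGB2HSV)
    g=cv2.inRange(hsv,(45,100,40),(85,255,255)); 
    k,l,s,c=cv2.connectedComponentsWithStats(g)
    for i in range(1,k):
        if s[i,4]>150:
            ys,xs=np.nonzero(l==i); W=onplane(p,np.c_[xs,ys],[0,0,1],18)
            if abs(W.mean(0)-[520,-180,18]).max()<60:
                r=cv2.minAreaRect(W[:,:2].astype(np.float32)); print(n,'green',W.mean(0).round(1),r,cv2.boxPoints(r).round().tolist())
                u,sv,vt=np.linalg.svd(W[:,:2]-W[:,:2].mean(0),full_matrices=False); print('axis',np.degrees(np.arctan2(vt[0,1],vt[0,0])))
    o=cv2.inRange(hsv,(5,150,100),(15,255,255)); x0,y0=((150,170) if n=='top' else (310,180)); 
    o2=np.zeros_like(o); o2[y0:y0+50,x0:x0+75]=o[y0:y0+50,x0:x0+75]
    k,l,s,c=cv2.connectedComponentsWithStats(o2)
    cc=[(s[i].tolist(),c[i].round(1).tolist()) for i in range(1,k) if s[i,4]>8]; print(n,cc); ps.append(p)
    shot(n,n+'rack',(115,160,235,220) if n=='top' else (285,170,405,240),5 if n=='top' else 6)
np.save('ps.npy',ps,allow_pickle=True)
E
python3 b.py
```

```text
top green [ 544.6 -160.7   18. ] ((545.5883178710938, -160.13253784179688), (108.18778991699219, 20.80049705505371), 25.556955337524414) [[492.0, -174.0], [501.0, -193.0], [599.0, -146.0], [590.0, -127.0]]
axis -154.1444887669346
top [([195, 170, 12, 5, 34], [201.7, 171.3]), ([163, 183, 5, 16, 63], [164.8, 190.3]), ([183, 184, 5, 16, 67], [185.3, 191.3])]
scene green [ 550.8 -162.2   18. ] ((550.8336181640625, -162.03683471679688), (113.04237365722656, 21.14040184020996), 25.813030242919922) [[495.0, -177.0], [505.0, -196.0], [606.0, -147.0], [597.0, -128.0]]
axis 25.428244026945
scene [([327, 185, 6, 6, 24], [329.5, 187.5]), ([347, 186, 7, 6, 25], [350.0, 188.6]), ([328, 196, 6, 2, 10], [330.5, 196.4]), ([349, 196, 5, 3, 11], [350.9, 197.2])]
```

```bash
python3 -m crank '[{"offset":[0.03,0.025,0],"spin":1.5},{"offset":[0.06,0.05,0],"spin":3},{"offset":[0.09,0.075,0],"spin":4.5},{"offset":[0.12,0.1,0],"spin":6},{"offset":[0.15,0.13,0],"spin":8},{"offset":[0.18,0.155,0],"spin":9},{"offset":[0.21,0.18,0],"spin":11},{"offset":[0.24,0.205,0],"spin":12.4}]' 1 10
python3 -m crank '[{"offset":[0.03,0.025,0],"spin":0},{"offset":[0.06,0.05,0],"spin":0},{"offset":[0.09,0.075,0],"spin":0},{"offset":[0.12,0.1,0],"spin":0},{"offset":[0.15,0.13,-0.01],"spin":0},{"offset":[0.18,0.155,-0.02],"spin":0},{"offset":[0.2,0.17,-0.04],"spin":0},{"offset":[0.21,0.185,-0.05],"spin":0}]'
```

```text
clock: 1.62
eef_pos: [365.9, -329.1, 205.7]
eef_rot: [3.141, -0.0, 0.447]
wrist_force: [-0.0, -0.2, 0.3]
finger_gap: 94.3
clock: 2.28
eef_pos: [577.3, -142.1, 153.5]
eef_rot: [-3.141, 0.001, 0.449]
wrist_force: [-0.4, 0.3, -0.0]
finger_gap: 94.6
```

```bash
cat > c.py <<'E'
from h import *
p=shot('wrist','w1'); hsv=cv2.cvtColor(p['pixels'],cv2.COLOR_RGB2HSV)
g=cv2.inRange(hsv,(45,100,40),(85,255,255)); k,l,s,c=cv2.connectedComponentsWithStats(g)
for i in range(1,k):
    if s[i,4]>300:
        ys,xs=np.nonzero(l==i); W=onplane(p,np.c_[xs,ys],[0,0,1],18); r=cv2.minAreaRect(W[:,:2].astype(np.float32)); print(s[i],W.mean(0).round(1),r,cv2.boxPoints(r).round().tolist())
print(proj(p,[p['st']['eef_pos']-np.array([0,0,133])]))
E
python3 c.py
```

```text
[ 248  161   23  110 2375] [ 550.6 -162.1   18. ] ((549.5107421875, -162.81141662597656), (111.09324645996094, 21.144689559936523), 25.705320358276367) [[495.0, -177.0], [504.0, -196.0], [604.0, -148.0], [595.0, -129.0]]
[[251.97659667 184.24733446]]
```

View pics/w1.png

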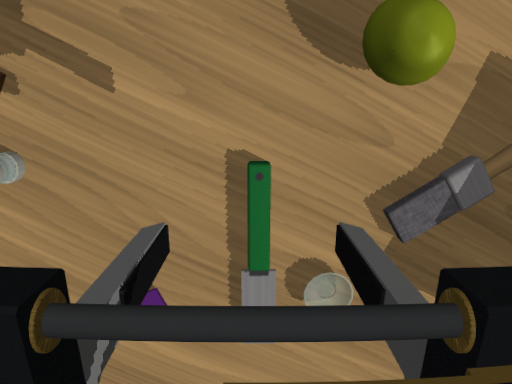

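View pics/toprack.png

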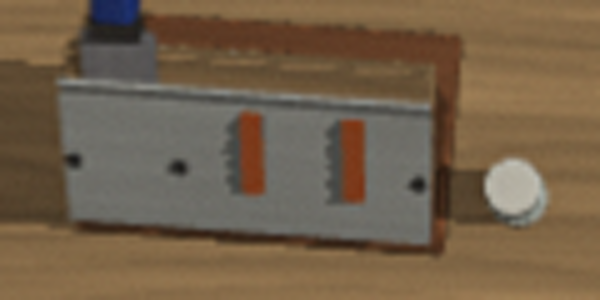

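```bash
python3 -m crank '[{"offset":[0.0055,-0.0045,-0.03],"spin":0},{"offset":[0.0055,-0.0045,-0.06],"spin":0},{"offset":[0.0055,-0.0045,-0.09],"spin":0},{"offset":[0.0055,-0.0045,-0.12],"spin":0},{"offset":[0.0055,-0.0045,-0.135],"spin":0},{"offset":[0.0055,-0.0045,-0.145],"spin":0},{"offset":[0.0055,-0.0045,-0.149],"spin":0},{"offset":[0.0055,-0.0045,-0.149],"spin":0}]' 0.6 10
python3 -m crank '[{"offset":[0,0,0],"spin":0},{"offset":[0,0,0],"spin":0},{"offset":[0,0,0],"spin":0},{"offset":[0,0,0],"spin":0},{"offset":[0,0,0],"spin":0},{"offset":[0,0,0],"spin":0},{"offset":[0,0,0],"spin":0},{"offset":[0,0,0],"spin":0}]' 0 3
```

```text
clock: 3.0
eef_pos: [582.7, -144.8, 2.8]
eef_rot: [-3.139, 0.003, 0.45]
wrist_force: [-0.2, -0.2, 0.4]
finger_gap: 56.5
clock: 3.67
eef_pos: [582.9, -144.8, 3.2]
eef_rot: [-3.139, 0.002, 0.45]
wrist_force: [-0.6, -0.4, 5.0]
finger_gap: 22.3
```

```bash
python3 -m crank '[{"offset":[0,0,0.008],"spin":0},{"offset":[-0.001,0,0.016],"spin":0},{"offset":[-0.002,-0.001,0.024],"spin":0},{"offset":[-0.003,-0.002,0.032],"spin":0},{"offset":[-0.005,-0.003,0.04],"spin":0},{"offset":[-0.007,-0.004,0.048],"spin":0},{"offset":[-0.01,-0.005,0.055],"spin":0},{"offset":[-0.01,-0.005,0.055],"spin":0}]' 0 3
cat > d.py <<'E'
import sys
from h import *
p=shot('scene',sys.argv[1],(140,130,260,260),4.5)
st=p['st']; q=np.array(st['eef_pos']); print(q,st['wrist_force'],st['finger_gap'])
E
python3 d.py s2
```

```text
clock: 4.33
eef_pos: [573.0, -150.2, 60.0]
eef_rot: [-3.141, 0.001, 0.449]
wrist_force: [1.0, 0.4, -0.7]
finger_gap: 21.9
[ 573.04325611 -150.22796557   59.99542633] [ 0.97112916  0.44896165 -0.67385541] 21.90229334305167
```

View pics/s2.png

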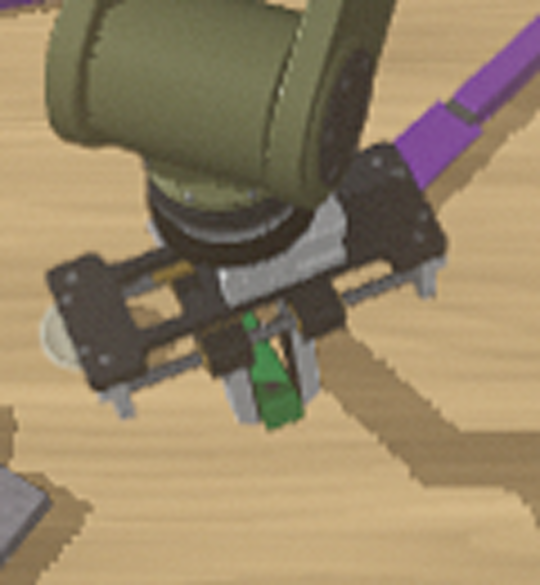

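```bash
python3 -m crank '[{"offset":[-0.003,-0.0015,0.008],"spin":0},{"offset":[-0.006,-0.003,0.016],"spin":0},{"offset":[-0.009,-0.0045,0.023],"spin":0},{"offset":[-0.0125,-0.006,0.03],"spin":0},{"offset":[-0.0165,-0.008,0.037],"spin":0},{"offset":[-0.0205,-0.01,0.0435],"spin":0},{"offset":[-0.025,-0.012,0.05],"spin":0},{"offset":[-0.029,-0.014,0.056],"spin":0}]' 0 3
python3 -m crank '[{"offset":[0,0,0],"spin":0},{"offset":[0,0,0],"spin":0},{"offset":[0,0,0],"spin":0},{"offset":[0,0,0],"spin":0},{"offset":[0,0,0],"spin":0},{"offset":[0,0,0],"spin":0},{"offset":[0,0,0.005],"spin":0},{"offset":[0,0,0.02],"spin":0}]' 0 40
cat > e.py <<'E'
from h import *
p=shot('wrist','w3'); hsv=cv2.cvtColor(p['pixels'],cv2.COLOR_RGB2HSV)
q=np.array(p['st']['eef_pos'])
g=cv2.inRange(hsv,(45,100,40),(85,255,255)); k,l,s,c=cv2.connectedComponentsWithStats(g)
for i in range(1,k):
    if s[i,4]>200: print(s[i])
print(q)
Rt=rpy([0,0,p['st']['eef_rot'][2]])
for th in (30,35,40,45):
  a=np.radians(th); R=Rt@np.array([[np.cos(a),0,-np.sin(a)],[0,1,0],[np.sin(a),0,np.cos(a)]])
  # pivot point at handle x=60,z=10 sits ~7 above tcp
  piv=q+[0,0,7]
  X=np.array([[78,y,z] for z in(20,0) for y in(-11,11)]+[[-32,y,20] for y in(-11,11)]+[[-125,y,12] for y in(-18,18)],float)-[60,0,10]
  print(th,np.round(proj(p,X@R.T+piv)).tolist())
E
python3 e.py
```

```text
clock: 5.05
eef_pos: [543.5, -164.3, 115.9]
eef_rot: [-3.14, 0.001, 0.449]
wrist_force: [0.1, 0.4, -1.9]
finger_gap: 21.9
clock: 5.72
eef_pos: [542.6, -163.9, 134.3]
eef_rot: [-3.137, 0.004, 0.449]
wrist_force: [0.5, -0.2, -1.8]
finger_gap: 21.2
[ 231  211   43   96 3428]
[ 542.56000373 -163.89027321  134.29627544]
30 [[274.0, 239.0], [229.0, 238.0], [273.0, 208.0], [231.0, 208.0], [267.0, 332.0], [237.0, 332.0], [271.0, 364.0], [233.0, 364.0]]
35 [[274.0, 242.0], [229.0, 242.0], [273.0, 209.0], [230.0, 209.0], [267.0, 322.0], [237.0, 322.0], [271.0, 347.0], [234.0, 347.0]]
40 [[274.0, 246.0], [229.0, 246.0], [273.0, 211.0], [230.0, 211.0], [267.0, 311.0], [237.0, 311.0], [271.0, 330.0], [234.0, 330.0]]
45 [[274.0, 250.0], [229.0, 250.0], [273.0, 213.0], [230.0, 212.0], [267.0, 301.0], [238.0, 301.0], [270.0, 313.0], [235.0, 313.0]]
```

View pics/w3.png

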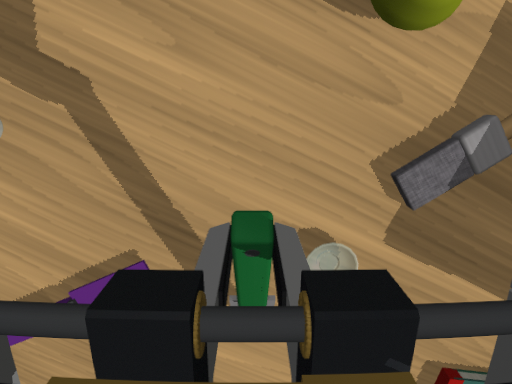

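```bash
python3 - <<'E'
import cv2
im=cv2.imread('pics/w3.png'); print([tuple(map(int,im[r,248:257].mean(0))) for r in range(206,312,3)])
from cell import manip; print(manip.read_state()['joints'])
E
python3 -m crank '[{"offset":[0,0,0.04],"spin":0},{"offset":[0,0.015,0.075],"spin":-4},{"offset":[-0.01,0.04,0.105],"spin":-8},{"offset":[-0.02,0.07,0.12],"spin":-12},{"offset":[-0.03,0.105,0.125],"spin":-16},{"offset":[-0.04,0.14,0.125],"spin":-20},{"offset":[-0.05,0.175,0.125],"spin":-24},{"offset":[-0.055,0.21,0.125],"spin":-28}]'
python3 -m crank '[{"offset":[0,0.03,0],"spin":0},{"offset":[-0.01,0.06,0],"spin":0},{"offset":[-0.02,0.09,0],"spin":0},{"offset":[-0.03,0.12,0],"spin":0},{"offset":[-0.03,0.14,0],"spin":0},{"offset":[-0.03,0.155,0],"spin":0},{"offset":[-0.03,0.16,0],"spin":0},{"offset":[-0.03,0.16,0],"spin":0}]'
python3 -c "
from h import *
p=shot('wrist','w4',None,1.5); np.save('w4.npy',[p],allow_pickle=True); print(p['st']['eef_pos'],p['st']['eef_rot'],p['st']['joints'])"
```

```text
[(89, 135, 169), (85, 130, 161), (30, 66, 17), (33, 72, 18), (34, 72, 18), (34, 72, 19), (34, 73, 19), (35, 73, 19), (35, 74, 20), (36, 75, 21), (37, 76, 21), (36, 75, 21), (31, 66, 17), (22, 49, 12), (23, 49, 12), (28, 28, 27), (30, 30, 30), (41, 87, 23), (41, 88, 22), (41, 88, 23), (41, 87, 22), (41, 87, 22), (41, 88, 23), (41, 87, 23), (41, 87, 23), (41, 88, 23), (41, 88, 23), (41, 87, 23), (41, 87, 23), (41, 87, 22), (41, 87, 22), (41, 87, 23), (41, 87, 22), (40, 83, 23), (35, 35, 34), (41, 41, 39)]
[-3.58049941e-01  4.02160846e-01  1.54458936e+00  1.91195267e-04
  1.19498159e+00  7.63215654e-01]
clock: 6.43
eef_pos: [488.0, 47.0, 263.9]
eef_rot: [-3.141, -0.001, -0.043]
wrist_force: [1.3, 0.4, -1.7]
finger_gap: 21.7
clock: 7.1
eef_pos: [457.9, 207.6, 263.7]
eef_rot: [-3.141, -0.001, -0.042]
wrist_force: [0.6, 0.2, -2.2]
finger_gap: 21.4
[457.8586627  207.6394601  263.73535568] [-3.14148349e+00 -5.41263835e-04 -4.15591432e-02] [ 3.52954276e-01  1.52877899e-01  1.56509585e+00 -1.08441140e-04
  1.42307726e+00  1.96532565e+00]
```

View pics/w4.png

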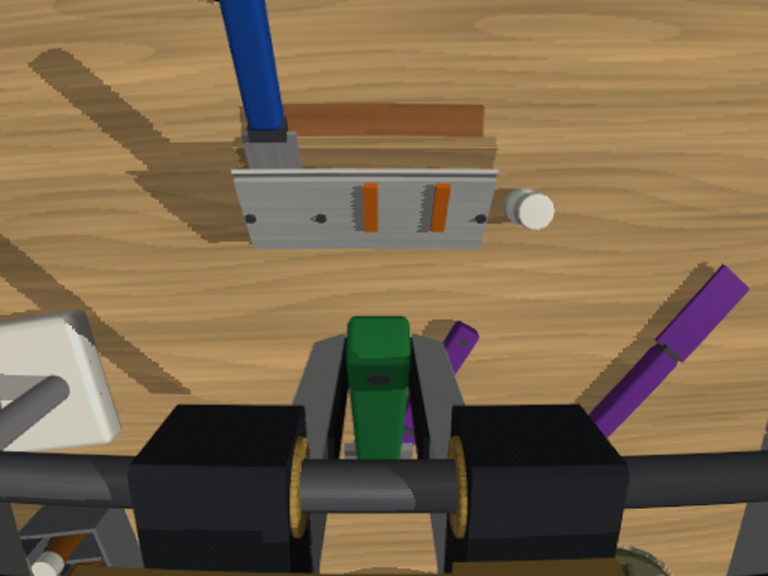

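```bash
cat > f.py <<'E'
from h import *
from scipy.optimize import least_squares
c,s=np.cos(np.radians(40)),np.sin(np.radians(40))
def S2W(P,sx,sy,psi):
    P=np.atleast_2d(P); L=np.c_[c*P[:,0]-s*P[:,2],P[:,1],35+s*P[:,0]+c*P[:,2]]
    return L@rpy([0,0,psi]).T+[sx,sy,0]
def model(v):
    sx,sy,psi,yr,yg,xa,xb,x1,x2,xc=v
    return S2W([[69,yr+190,14],[69,yr,14],[xa,yg+25,19.5],[xa,yg-25,19.5],[xb,yg+25,19.5],[xb,yg-25,19.5],[x1,95,12],[x2,95,12],[xc,yr+190,14.5],[xc,yr,14.5]],sx,sy,psi)
def fit(p,uv):
    r=least_squares(lambda v:(proj(p,model(v))-uv).ravel(),[450,220,0,-47,0,50,20,120,150,0],x_scale=[10,10,.1,5,5,5,5,10,10,10])
    return r.x,r.fun.reshape(-1,2)
if __name__=='__main__':
    p=np.load('w4.npy',allow_pickle=True)[0]
    uv=np.array([[233,171],[496.5,171],[371,184],[442,184],[370,231],[439.5,231],[264.5,115],[251,60],[254,247],[481,246]])/1.5
    x,r=fit(p,uv); print('wrist',x.round(2)); print(r.round(1).tolist())
    t=np.load('ps.npy',allow_pickle=True)[0]
    o=[115,160]; uv=np.array([[58,82],[433,103],[253,113],[354,121],[252,193],[352,202],[116,25],[114,5],[70,217],[430,243]])/5+o
    x2,r=fit(t,uv); print('top',x2.round(2)); print(r.round(1).tolist())
    # scraper in w4
    q=np.array(p['st']['eef_pos']); Rt=rpy([0,0,p['st']['eef_rot'][2]])
    for th in (36,40,44):
        a=np.radians(th); R=Rt@np.array([[np.cos(a),0,-np.sin(a)],[0,1,0],[np.sin(a),0,np.cos(a)]])
        for h in (7,12):
            X=np.array([[78,y,z] for z in(0,20) for y in(-11,11)]+[[-32,y,20] for y in(-11,11)],float)-[60,0,10]
            print(th,h,(1.5*proj(p,X@R.T+q+[0,0,h])).round(0).tolist())
E
python3 f.py
```

```text
wrist [ 4.7706e+02  1.8160e+02 -4.0000e-02 -6.0870e+01  5.6400e+00  6.1030e+01
  1.3760e+01  1.1168e+02  1.4853e+02 -1.1950e+01]
[[-5.9, 0.1], [6.2, -0.8], [-0.7, 0.1], [1.2, 0.1], [0.6, -0.0], [-1.3, -0.1], [-0.7, 0.1], [0.7, -0.1], [-3.8, 1.0], [3.4, 1.1]]
top [ 4.7405e+02  1.8308e+02 -4.0000e-02 -6.0870e+01  5.6400e+00  6.0360e+01
  1.3970e+01  1.0004e+02  1.1092e+02 -1.1370e+01]
[[-1.8, -0.7], [1.4, 0.5], [-0.6, 0.1], [-0.2, -0.1], [0.3, 0.2], [0.5, -0.2], [-0.0, 0.0], [0.0, -0.0], [-1.5, 0.0], [1.9, 0.1]]
36 7 [[410.0, 314.0], [346.0, 314.0], [413.0, 364.0], [344.0, 364.0], [401.0, 480.0], [356.0, 480.0]]
36 12 [[411.0, 318.0], [345.0, 318.0], [414.0, 370.0], [343.0, 370.0], [401.0, 486.0], [355.0, 486.0]]
40 7 [[410.0, 316.0], [346.0, 316.0], [413.0, 369.0], [344.0, 368.0], [400.0, 468.0], [356.0, 468.0]]
40 12 [[411.0, 320.0], [345.0, 320.0], [414.0, 375.0], [343.0, 375.0], [401.0, 474.0], [356.0, 474.0]]
44 7 [[411.0, 318.0], [346.0, 318.0], [413.0, 373.0], [344.0, 373.0], [400.0, 455.0], [356.0, 455.0]]
44 12 [[412.0, 322.0], [345.0, 322.0], [414.0, 380.0], [343.0, 380.0], [400.0, 461.0], [356.0, 461.0]]
```

```bash
sed -i 's/xc=v/xc,w=v/; s/yr+190/yr+w/g; s/150,0\],x_scale=\[10,10,.1,5,5,5,5,10,10,10\]/150,0,180],x_scale=[10,10,.1,5,5,5,5,10,10,10,10]/' f.py; python3 f.py | head -4
```

```text
wrist [ 4.7652e+02  1.8154e+02 -4.0000e-02 -5.5220e+01  5.7500e+00  6.1760e+01
  1.4560e+01  1.1233e+02  1.4914e+02 -8.9100e+00  1.7875e+02]
[[-0.4, 0.5], [0.7, -0.3], [-0.7, 0.1], [1.3, 0.1], [0.6, -0.0], [-1.2, -0.1], [-0.7, 0.2], [0.7, -0.1], [0.4, -0.2], [-0.8, -0.1]]
top [ 4.7379e+02  1.8297e+02 -4.0000e-02 -5.6710e+01  5.7200e+00  6.0660e+01
```

```bash
cat > g.py <<'E'
from h import *
from f import fit,S2W
p=np.load('w4.npy',allow_pickle=True)[0]
hsv=cv2.cvtColor(p['pixels'],cv2.COLOR_RGB2HSV); o=cv2.inRange(hsv,(5,170,120),(18,255,255)); o[:115]=0;o[165:]=0;o[:,:230]=0;o[:,310:]=0
for r in range(122,156,4):
    xs=np.nonzero(o[r])[0]; print(r, xs[xs<265].min(),xs[xs<265].max(),xs[xs>275].min(),xs[xs>275].max(), p['pixels'][r,xs[xs>275]][:,0].tolist())
uv=np.array([[233,171],[496.5,171],[371,184],[442,184],[370,231],[439.5,231],[264.5,115],[251,60],[254,247],[481,246]])/1.5
x,r=fit(p,uv); print(np.round(x[:6],3))
# gap centre line in world at slot x=0 and 60, z=3
print(S2W([[0,x[4],2],[60,x[4],2],[78,x[4],2]],*x[:3]).round(1))
E
python3 g.py
```

```text
Traceback (most recent call last):
  File "g.py", line 6, in <module>
    xs=np.nonzero(o[r])[0]; print(r, xs[xs<265].min(),xs[xs<265].max(),xs[xs>275].min(),xs[xs>275].max(), p['pixels'][r,xs[xs>275]][:,0].tolist())
                                                                       ~~~~~~~~~~~~~~^^
ValueError: zero-size array to reduction operation minimum which has no identity
```

```bash
sed -i 's/range(122,156,4)/range(125,152,4)/' g.py; python3 g.py
```

```text
125 242 250 291 299 [144, 153, 153, 153, 153, 153, 154, 153, 153]
129 242 250 291 299 [138, 140, 141, 141, 141, 141, 141, 141, 138]
133 242 250 290 298 [133, 142, 140, 141, 141, 142, 141, 142, 141]
137 243 250 290 297 [138, 141, 141, 141, 142, 141, 141, 141]
141 243 250 289 297 [131, 141, 141, 142, 141, 140, 141, 141, 141]
145 243 250 289 296 [137, 141, 141, 141, 141, 141, 142, 142]
149 243 250 288 296 [130, 140, 141, 141, 141, 141, 141, 141, 138]
[ 4.76520e+02  1.81539e+02 -3.80000e-02 -5.52210e+01  5.74700e+00
  6.17580e+01]
[[475.5 187.3  36.5]
 [521.4 185.6  75.1]
 [535.2 185.1  86.7]]
```

```bash
python3 -m crank '[{"offset":[0.03,-0.004,0],"spin":0},{"offset":[0.06,-0.008,0],"spin":0},{"offset":[0.095,-0.012,0],"spin":0},{"offset":[0.13,-0.016,0],"spin":0},{"offset":[0.165,-0.02,0],"spin":0},{"offset":[0.2,-0.024,0],"spin":0},{"offset":[0.225,-0.027,0],"spin":0},{"offset":[0.245,-0.0285,0],"spin":0}]'
python3 -m crank '[{"offset":[0,0,-0.005],"spin":0},{"offset":[0,0,-0.01],"spin":0},{"offset":[0,0,-0.016],"spin":0},{"offset":[0,0,-0.022],"spin":0},{"offset":[0,0,-0.028],"spin":0},{"offset":[0,0,-0.033],"spin":0},{"offset":[0,0,-0.033],"spin":0},{"offset":[0,0,-0.033],"spin":0}]'
cat > v.py <<'E'
import sys
from h import *
from f import S2W
n=sys.argv[1]
L=[]
for cam,crop in (('top',(120,100,220,220)),('scene',(290,150,390,270))):
    p=shot(cam); im=p['pixels'][:,:,::-1].copy()
    L.append(cv2.resize(im[crop[1]:crop[3],crop[0]:crop[2]],None,fx=4,fy=4,interpolation=cv2.INTER_CUBIC))
    q=np.array(p['st']['eef_pos']); Rt=rpy([0,0,p['st']['eef_rot'][2]]); a=np.radians(40)
    R=Rt@np.array([[np.cos(a),0,-np.sin(a)],[0,1,0],[np.sin(a),0,np.cos(a)]])
    X=np.array([[-125,y,12] for y in(-18,18)]+[[-35,y,12] for y in (-18,18)],float)-[60.7,0,10]
    print(cam,'blade corners',(4*(proj(p,X@R.T+q+[0,0,7])-crop[:2])).round().tolist())
    print('mouth gap(69,±20,0),lip(69,+-25,14)',(4*(proj(p,S2W([[69,y+5.6,z] for z in (0,14) for y in (-20,20)],476.5,181.5,-.038))-crop[:2])).round().tolist())
cv2.imwrite('pics/'+n+'.png',np.hstack(L)); print(q,p['st']['eef_rot'],p['st']['wrist_force'])
E
python3 v.py v1
```

```text
clock: 7.82
eef_pos: [704.8, 175.7, 262.8]
eef_rot: [3.141, 0.0, -0.045]
wrist_force: [0.3, 0.3, -1.5]
finger_gap: 21.5
clock: 8.48
eef_pos: [704.6, 175.9, 229.8]
eef_rot: [3.141, 0.001, -0.044]
wrist_force: [0.2, -0.2, -1.5]
finger_gap: 21.8
top blade corners [[257.0, 239.0], [196.0, 235.0], [254.0, 100.0], [191.0, 95.0]]
mouth gap(69,±20,0),lip(69,+-25,14) [[261.0, 303.0], [196.0, 299.0], [258.0, 315.0], [192.0, 311.0]]
scene blade corners [[188.0, 207.0], [251.0, 209.0], [217.0, 264.0], [286.0, 266.0]]
mouth gap(69,±20,0),lip(69,+-25,14) [[172.0, 195.0], [238.0, 198.0], [174.0, 173.0], [240.0, 175.0]]
[704.77456488 175.83804959 230.22035042] [ 3.14110600e+00 -8.15036622e-05 -4.44190498e-02] [ 0.43278719  0.28375923 -1.85556811]
```

View pics/v1.png

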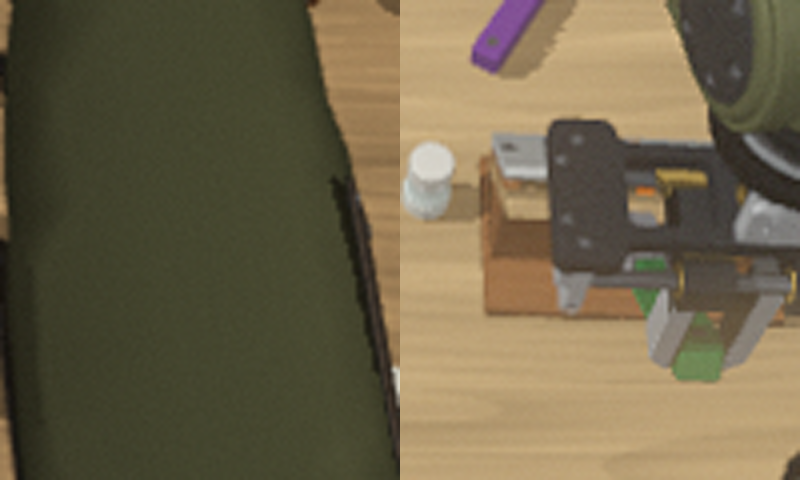

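```bash
python3 -m crank '[{"offset":[0.001,0.0034,-0.001],"spin":0.35},{"offset":[-0.006,0.0036,-0.0067],"spin":0.35},{"offset":[-0.013,0.0039,-0.0126],"spin":0.35},{"offset":[-0.020,0.0042,-0.0185],"spin":0.35},{"offset":[-0.027,0.0044,-0.0243],"spin":0.35},{"offset":[-0.034,0.0047,-0.0302],"spin":0.35},{"offset":[-0.040,0.005,-0.0352],"spin":0.35},{"offset":[-0.040,0.005,-0.0352],"spin":0.35}]' 0 12
python3 -c "
from h import *
p=shot('scene','v2',(310,160,410,240),6); print(p['st'])"
```

```text
clock: 9.25
eef_pos: [664.1, 181.2, 194.6]
eef_rot: [3.141, 0.001, -0.038]
wrist_force: [1.1, -1.1, -2.0]
finger_gap: 22.0
{'clock': 9.25, 'joints': array([ 2.13388293e-01,  6.28282069e-01,  1.07393361e+00, -3.79606610e-04,
        1.44024632e+00,  1.82186355e+00]), 'qd': array([-0.00821411,  0.01276972, -0.05449032,  0.00065821,  0.03160861,
       -0.00305411]), 'effort': array([-7.24597857e-02, -7.51910162e+01, -3.68130648e+01,  9.78099037e-03,
       -4.02680989e-01,  5.65282325e-02]), 'eef_pos': array([664.05267729, 181.23690807, 194.57088643]), 'eef_rot': array([ 3.14101214e+00,  7.48605184e-04, -3.76295677e-02]), 'wrist_force': array([ 1.13082638, -1.05959407, -2.01156553]), 'moment': array([ 0.03201435, -0.063741  ,  0.03031514]), 'finger_gap': 21.984916650554126}
```

View pics/v2.png

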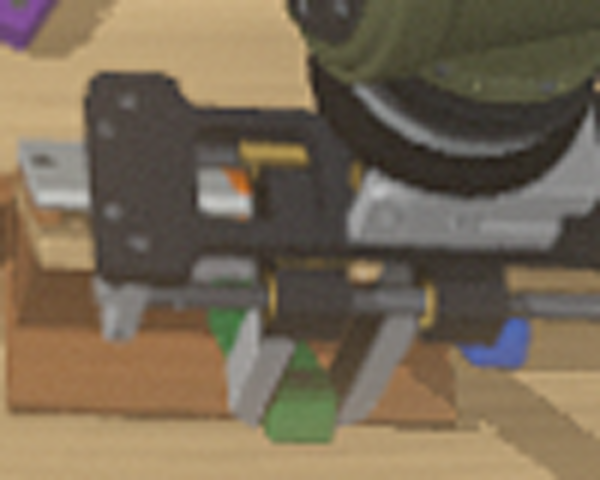

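```bash
python3 -m crank '[{"offset":[-0.002,0.0001,-0.0017],"spin":0},{"offset":[-0.004,0.0002,-0.0034],"spin":0},{"offset":[-0.006,0.0002,-0.005],"spin":0},{"offset":[-0.008,0.0003,-0.0067],"spin":0},{"offset":[-0.0095,0.0004,-0.008],"spin":0},{"offset":[-0.011,0.0004,-0.0092],"spin":0},{"offset":[-0.011,0.0004,-0.0092],"spin":0},{"offset":[-0.011,0.0004,-0.0092],"spin":0}]' 0 12
python3 -c "
from cell import manip
s=manip.read_state(); print(s['moment'])"
```

```text
clock: 9.97
eef_pos: [653.6, 181.5, 186.0]
eef_rot: [3.141, -0.0, -0.038]
wrist_force: [0.1, -0.2, -2.5]
finger_gap: 22.0
[ 0.06033978 -0.09711026  0.04894316]
```

```bash
python3 -m crank '[{"offset":[-0.002,0.0001,-0.0017],"spin":0},{"offset":[-0.004,0.0002,-0.0034],"spin":0},{"offset":[-0.006,0.0002,-0.005],"spin":0},{"offset":[-0.008,0.0003,-0.0067],"spin":0},{"offset":[-0.0095,0.0004,-0.008],"spin":0},{"offset":[-0.011,0.0004,-0.0092],"spin":0},{"offset":[-0.011,0.0004,-0.0092],"spin":0},{"offset":[-0.011,0.0004,-0.0092],"spin":0}]' 0 12
python3 -c "
from cell import manip
s=manip.read_state(); print(s['moment'])"
```

```text
clock: 10.63
eef_pos: [642.6, 182.0, 176.9]
eef_rot: [3.141, 0.0, -0.038]
wrist_force: [0.4, -0.7, -1.5]
finger_gap: 22.1
[ 0.01590363 -0.12531179  0.0302158 ]
```

```bash
cat > w.py <<'E'
from h import *
def rows(im):
    a=im[:,245:260].astype(int).mean(1); g=(a[:,1]>a[:,0]*1.5)&(a[:,1]>a[:,2]*1.5); ys=np.nonzero(g)[0]; ys=ys[(ys>190)&(ys<320)]
    return ys.min(),ys.max(),[int(v) for v in a[ys.min():ys.min()+60:2,1]]
print('w4',rows(np.load('w4.npy',allow_pickle=True)[0]['pixels']))
p=shot('wrist','w5',None,1.5); print('now',rows(p['pixels']))
def ends(im,r):
    h=cv2.cvtColor(im,cv2.COLOR_RGB2HSV)[r]; xs=np.nonzero((h[:,0]>45)&(h[:,0]<85)&(h[:,1]>100))[0]; return xs.min(),xs.max()
for r in (220,260,290): print(r,ends(np.load('w4.npy',allow_pickle=True)[0]['pixels'],r),ends(p['pixels'],r))
E
python3 w.py
```

```text
w4 (np.int64(211), np.int64(305), [65, 93, 92, 92, 93, 93, 93, 94, 94, 94, 95, 95, 95, 96, 74, 74, 63, 52, 53, 50, 32, 30, 35, 53, 53, 79, 78, 79, 78, 78])
now (np.int64(211), np.int64(305), [64, 93, 92, 92, 92, 92, 93, 93, 93, 94, 94, 93, 82, 80, 74, 73, 62, 52, 52, 50, 32, 30, 35, 52, 52, 78, 77, 77, 77, 77])
220 (np.int64(232), np.int64(272)) (np.int64(232), np.int64(272))
260 (np.int64(234), np.int64(271)) (np.int64(234), np.int64(271))
290 (np.int64(237), np.int64(267)) (np.int64(237), np.int64(267))
```

View pics/w5.png

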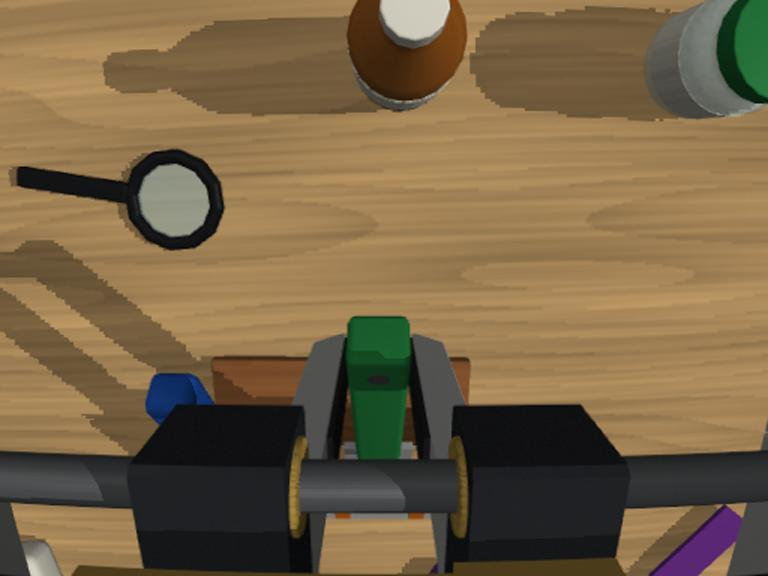

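```bash
python3 -m crank '[{"offset":[-0.0025,0.0001,-0.0021],"spin":0},{"offset":[-0.005,0.0002,-0.0042],"spin":0},{"offset":[-0.0075,0.0003,-0.0063],"spin":0},{"offset":[-0.01,0.0004,-0.0084],"spin":0},{"offset":[-0.0125,0.0005,-0.0105],"spin":0},{"offset":[-0.015,0.0006,-0.0126],"spin":0},{"offset":[-0.017,0.0006,-0.0143],"spin":0},{"offset":[-0.017,0.0006,-0.0143],"spin":0}]' 0 12
python3 -m crank '[{"offset":[-0.001,0,-0.0008],"spin":0},{"offset":[-0.002,0.0001,-0.0017],"spin":0},{"offset":[-0.003,0.0001,-0.0025],"spin":0},{"offset":[-0.004,0.0002,-0.0034],"spin":0},{"offset":[-0.005,0.0002,-0.0042],"spin":0},{"offset":[-0.006,0.0002,-0.005],"spin":0},{"offset":[-0.006,0.0002,-0.005],"spin":0},{"offset":[-0.006,0.0002,-0.005],"spin":0}]' 0 12
```

```text
clock: 11.35
eef_pos: [625.2, 182.5, 162.2]
eef_rot: [3.141, 0.001, -0.038]
wrist_force: [0.6, 0.1, -1.2]
finger_gap: 22.2
clock: 12.02
eef_pos: [619.1, 182.7, 157.2]
eef_rot: [3.141, 0.001, -0.038]
wrist_force: [-0.3, 0.0, -2.1]
finger_gap: 22.4
```

```bash
python3 -m crank '[{"offset":[-0.0005,0,-0.0004],"spin":0},{"offset":[-0.001,0,-0.0008],"spin":0},{"offset":[-0.0015,0,-0.0013],"spin":0},{"offset":[-0.002,0.0001,-0.0017],"spin":0},{"offset":[-0.0025,0.0001,-0.0021],"spin":0},{"offset":[-0.003,0.0001,-0.0025],"spin":0},{"offset":[-0.0035,0.0001,-0.0029],"spin":0},{"offset":[-0.004,0.0002,-0.0034],"spin":0}]' 0 12
python3 -m crank '[{"offset":[-0.0005,0,-0.0004],"spin":0},{"offset":[-0.001,0,-0.0008],"spin":0},{"offset":[-0.0015,0,-0.0013],"spin":0},{"offset":[-0.002,0.0001,-0.0017],"spin":0},{"offset":[-0.0025,0.0001,-0.0021],"spin":0},{"offset":[-0.003,0.0001,-0.0025],"spin":0},{"offset":[-0.003,0.0001,-0.0025],"spin":0},{"offset":[-0.003,0.0001,-0.0025],"spin":0}]' 0 12
```

```text
clock: 12.68
eef_pos: [615.6, 182.9, 154.2]
eef_rot: [3.141, -0.001, -0.038]
wrist_force: [3.2, -0.9, 2.0]
finger_gap: 21.9
clock: 13.35
eef_pos: [615.1, 182.9, 154.2]
eef_rot: [-3.141, -0.009, -0.038]
wrist_force: [13.7, -1.4, 8.0]
finger_gap: 21.8
```

```bash
python3 -m crank '[{"offset":[0,0,0],"spin":0},{"offset":[0,0,0],"spin":0},{"offset":[0,0,0],"spin":0},{"offset":[0,0,0],"spin":0},{"offset":[0,0,0],"spin":0},{"offset":[0,0,0],"spin":0},{"offset":[0,0,0],"spin":0},{"offset":[0,0,0],"spin":0}]' 0 3
python3 -m crank '[{"offset":[0,0,0],"spin":0},{"offset":[0,0,0],"spin":0},{"offset":[0,0,0],"spin":0},{"offset":[0,0,0],"spin":0},{"offset":[0,0,0],"spin":0},{"offset":[0,0,0],"spin":0},{"offset":[0,0,0],"spin":0},{"offset":[0,0,0],"spin":0}]' 0.55 3
python3 w.py
```

```text
clock: 14.02
eef_pos: [615.0, 182.9, 154.1]
eef_rot: [-3.141, -0.009, -0.038]
wrist_force: [1.6, 0.2, 0.5]
finger_gap: 22.0
clock: 14.68
eef_pos: [615.0, 182.9, 154.1]
eef_rot: [-3.141, -0.009, -0.038]
wrist_force: [0.3, -0.3, 0.3]
finger_gap: 51.4
w4 (np.int64(211), np.int64(305), [65, 93, 92, 92, 93, 93, 93, 94, 94, 94, 95, 95, 95, 96, 74, 74, 63, 52, 53, 50, 32, 30, 35, 53, 53, 79, 78, 79, 78, 78])
now (np.int64(200), np.int64(303), [70, 90, 90, 91, 91, 91, 91, 92, 92, 92, 93, 93, 96, 103, 108, 91, 76, 54, 53, 36, 31, 32, 43, 53, 53, 53, 53, 53, 80, 80])
220 (np.int64(232), np.int64(272)) (np.int64(233), np.int64(273))
260 (np.int64(234), np.int64(271)) (np.int64(235), np.int64(270))
290 (np.int64(237), np.int64(267)) (np.int64(238), np.int64(267))
```

```bash
python3 -m crank '[{"offset":[0,0,0.01],"spin":0},{"offset":[0,0,0.025],"spin":0},{"offset":[0,0,0.05],"spin":0},{"offset":[0,0,0.085],"spin":0},{"offset":[0,0,0.12],"spin":0},{"offset":[-0.02,0,0.14],"spin":0},{"offset":[-0.05,0,0.15],"spin":0},{"offset":[-0.085,0,0.15],"spin":0}]'
python3 -m crank '[{"offset":[-0.03,0,0],"spin":0},{"offset":[-0.06,0,0],"spin":0},{"offset":[-0.08,0,0],"spin":0},{"offset":[-0.095,0,0],"spin":0},{"offset":[-0.1,0,0],"spin":0},{"offset":[-0.1,0,0],"spin":0},{"offset":[-0.1,0,0],"spin":0},{"offset":[-0.1,0,0],"spin":0}]'
python3 - <<'E'
from h import *
from f import S2W
p=shot('wrist','w6',None,1.5)
# predicted home handle corners (tip at slot x=0,y=yg): handle x offsets 125-32=93 .. 203, top z=12, end bottom z=-8
for tx in (0,5):
  print(tx,(1.5*proj(p,S2W([[x+tx,5.6+y,z] for x,z in ((90,4),(93,12),(203,12),(203,-8)) for y in (-11,11)],476,181.8,-.038))).round().tolist())
s=shot('scene','s6',(285,150,405,250),6)
for tx in (0,5):
  print(tx,(6*(proj(s,S2W([[x+tx,5.6+y,z] for x,z in ((90,4),(93,12),(203,12),(203,-8)) for y in (-11,11)],476,181.8,-.038))-[285,150])).round().tolist())
E
```

```text
clock: 15.4
eef_pos: [529.9, 182.8, 307.0]
eef_rot: [-3.14, -0.013, -0.039]
wrist_force: [0.1, -0.0, 0.2]
finger_gap: 51.9
clock: 16.07
eef_pos: [430.6, 182.7, 306.9]
eef_rot: [-3.14, -0.013, -0.039]
wrist_force: [-0.1, -0.7, -0.5]
finger_gap: 51.7
0 [[385.0, 105.0], [355.0, 105.0], [385.0, 108.0], [354.0, 108.0], [387.0, -61.0], [347.0, -60.0], [386.0, -73.0], [348.0, -73.0]]
5 [[385.0, 99.0], [354.0, 99.0], [385.0, 102.0], [354.0, 102.0], [387.0, -70.0], [347.0, -70.0], [386.0, -82.0], [348.0, -82.0]]
0 [[320.0, 300.0], [376.0, 302.0], [324.0, 283.0], [379.0, 285.0], [379.0, 384.0], [442.0, 386.0], [373.0, 437.0], [435.0, 439.0]]
5 [[323.0, 305.0], [379.0, 306.0], [326.0, 287.0], [382.0, 289.0], [382.0, 389.0], [445.0, 391.0], [376.0, 443.0], [439.0, 445.0]]
```

View pics/w6.png

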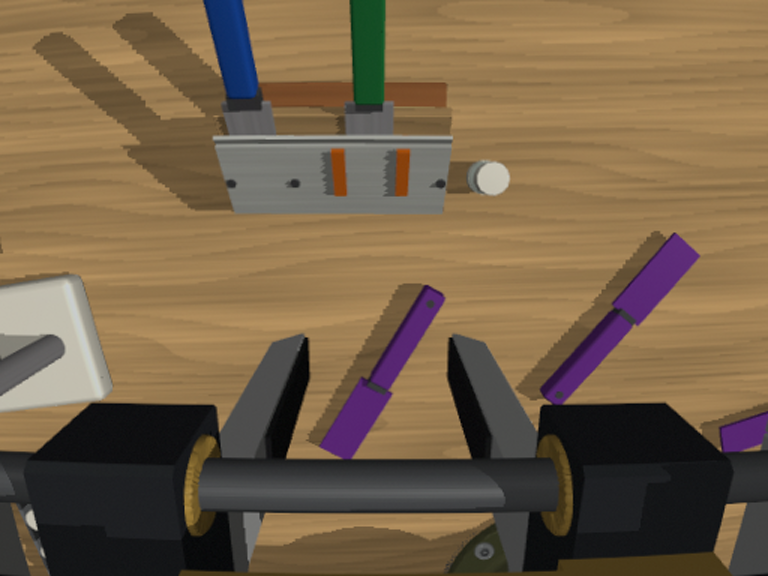

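View pics/s6.png

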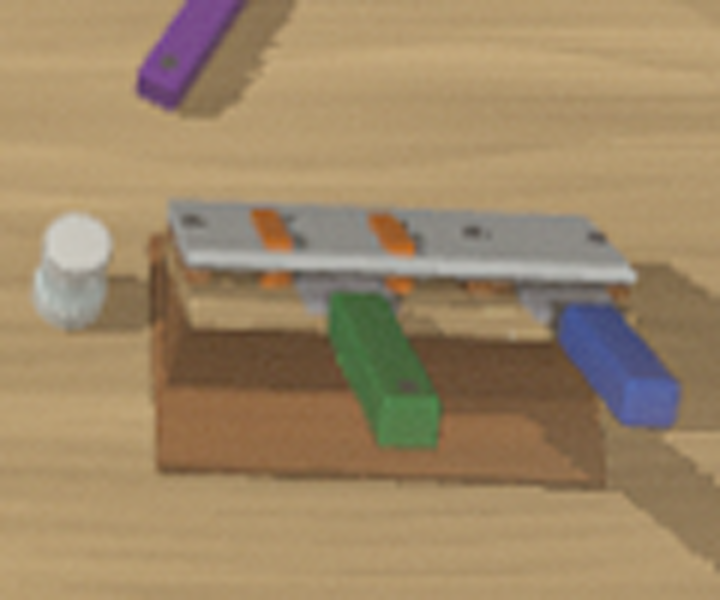

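Run:
```python
from h import *
from f import S2W
from scipy.optimize import least_squares
p=shot('wrist'); s=shot('scene')
print([int(v) for v in p['pixels'][60:100,246].astype(int).sum(1)],[int(v) for v in p['pixels'][55:80,246,1]])
W=np.array([[367.5,103],[369,60],[214,137],[452,137],[338,149],[402.5,149]])/1.5
S=np.array([[331,293],[389,293],[380,398],[439,396],[380,445],[438,445],[188,264],[636,272]])/6+[285,150]
def f(v,out=False):
    sx,sy,psi,yr,w,tx,dr,ty,xa,bx,by,yaw,x1=v; a=np.radians(40)
    def scr(P):   # P in scraper coords about tip
        P=np.array(P,float); c,d=np.cos(dr),np.sin(dr)
        Q=np.c_[c*P[:,0]+d*P[:,2]+tx, P[:,1]+yaw*P[:,0]+ty, -d*P[:,0]+c*P[:,2]+2+78*abs(d)*0+max(0,d)*60]
        return S2W(Q,sx,sy,psi)
    lip=S2W([[69,yr+w,14],[69,yr,14]],sx,sy,psi); cl=S2W([[xa,25,19.5],[xa,-25,19.5]],sx,sy,psi)
    A=proj(p,np.r_[scr([[93,0,10],[x1,0,10]]),lip,cl])-W
    B=proj(s,np.r_[scr([[93,-11,10],[93,11,10],[203,-11,10],[203,11,10],[203,-11,-10],[203,11,-10]]),lip[::-1]]+[bx,by,0])-S
    return np.r_[A.ravel(),B.ravel(),np.array([bx,by])/2,(sx-476)/2]
r=least_squares(f,[476,187,-.038,-60,179,0,.02,0,61,0,0,0,150],x_scale=[5,5,.05,5,5,5,.02,5,5,3,3,.02,20])
c=np.linalg.pinv(r.jac.T@r.jac); print(r.x.round(3)); print('sd tx,dr',np.sqrt(np.diag(c))[[5,6]]*.7); print(r.fun.round(1))
```

```text
[130, 132, 134, 131, 132, 128, 131, 133, 126, 105, 121, 128, 130, 129, 176, 287, 288, 288, 290, 288, 288, 288, 291, 291, 291, 288, 289, 291, 288, 345, 451, 483, 408, 226, 231, 334, 424, 399, 363, 357] [75, 77, 75, 76, 75, 75, 76, 76, 75, 76, 75, 76, 76, 72, 50, 42, 43, 43, 43, 58, 95, 96, 96, 96, 95]
[ 4.76687e+02  1.87229e+02 -4.00000e-02 -6.11550e+01  1.78728e+02
  3.14300e+00  4.00000e-03  3.36400e+00  6.14200e+01  1.40400e+00
  1.13500e+00 -2.20000e-02  1.25623e+02]
sd tx,dr [1.1177108  0.00904183]
[ 0.3 -0.1 -0.5 -0.  -0.2  0.2  0.2 -0.4 -0.7  0.   0.8  0.   0.  -0.4
 -0.3 -0.1  0.1 -0.8  0.7 -0.1 -0.9  0.3 -0.2  0.6  0.5 -0.8 -0.5  0.4
  0.7  0.6  0.3]
```

```bash
python3 -m crank '[{"offset":[0.035,0,0],"spin":0},{"offset":[0.07,0,0],"spin":0},{"offset":[0.105,0,0],"spin":0},{"offset":[0.14,0,0],"spin":0},{"offset":[0.17,0,0],"spin":0},{"offset":[0.185,0,0],"spin":0},{"offset":[0.185,0,-0.02],"spin":0},{"offset":[0.185,0,-0.04],"spin":0}]'
python3 -m crank '[{"offset":[0,0,-0.03],"spin":0},{"offset":[0,0,-0.055],"spin":0},{"offset":[0,0,-0.08],"spin":0},{"offset":[0,0,-0.095],"spin":0},{"offset":[0,0,-0.105],"spin":0},{"offset":[0,0,-0.112],"spin":0},{"offset":[0,0,-0.113],"spin":0},{"offset":[0,0,-0.113],"spin":0}]'
python3 -m crank '[{"offset":[0,0,0],"spin":0},{"offset":[0,0,0],"spin":0},{"offset":[0,0,0],"spin":0},{"offset":[0,0,0],"spin":0},{"offset":[0,0,0],"spin":0},{"offset":[0,0,0],"spin":0},{"offset":[0,0,0],"spin":0},{"offset":[0,0,0],"spin":0}]' 0 15
```

```text
clock: 16.93
eef_pos: [616.5, 182.5, 265.6]
eef_rot: [-3.14, -0.012, -0.04]
wrist_force: [-0.5, 0.8, -0.5]
finger_gap: 51.4
clock: 17.6
eef_pos: [616.8, 182.5, 153.0]
eef_rot: [-3.14, -0.013, -0.04]
wrist_force: [0.2, -0.3, 0.5]
finger_gap: 51.6
clock: 18.27
eef_pos: [616.9, 182.5, 153.3]
eef_rot: [-3.139, -0.013, -0.04]
wrist_force: [-0.0, -0.3, 2.2]
finger_gap: 22.0
```

```bash
python3 -m crank '[{"offset":[-0.0005,0,-0.0004],"spin":0},{"offset":[-0.001,0,-0.0008],"spin":0},{"offset":[-0.0015,0,-0.0013],"spin":0},{"offset":[-0.002,0.0001,-0.0017],"spin":0},{"offset":[-0.0025,0.0001,-0.0021],"spin":0},{"offset":[-0.003,0.0001,-0.0025],"spin":0},{"offset":[-0.003,0.0001,-0.0025],"spin":0},{"offset":[-0.003,0.0001,-0.0025],"spin":0}]' 0 15
```

```text
clock: 18.93
eef_pos: [616.5, 182.6, 153.3]
eef_rot: [-3.138, -0.022, -0.04]
wrist_force: [13.6, -0.5, 10.8]
finger_gap: 21.6
```

```bash
python3 -m crank '[{"offset":[0.001,0,0.001],"spin":0},{"offset":[0.002,0,0.002],"spin":0},{"offset":[0.004,0,0.0035],"spin":0},{"offset":[0.005,0,0.0045],"spin":0},{"offset":[0.006,0,0.0055],"spin":0},{"offset":[0.006,0,0.006],"spin":0},{"offset":[0.006,0,0.006],"spin":0},{"offset":[0.006,0,0.006],"spin":0}]' 0 15
python3 -m crank '[{"offset":[-0.001,0,-0.0008],"spin":0},{"offset":[-0.002,0,-0.0017],"spin":0},{"offset":[-0.003,0.0001,-0.0025],"spin":0},{"offset":[-0.004,0.0002,-0.0034],"spin":0},{"offset":[-0.005,0.0002,-0.0042],"spin":0},{"offset":[-0.006,0.0002,-0.005],"spin":0},{"offset":[-0.007,0.0003,-0.0059],"spin":0},{"offset":[-0.008,0.0003,-0.0067],"spin":0}]' 0 15
```

```text
clock: 19.6
eef_pos: [622.4, 182.6, 159.2]
eef_rot: [-3.138, -0.022, -0.04]
wrist_force: [-1.2, 0.4, -2.1]
finger_gap: 21.9
clock: 20.27
eef_pos: [615.9, 182.8, 154.0]
eef_rot: [-3.137, -0.027, -0.04]
wrist_force: [10.2, -1.1, 8.0]
finger_gap: 21.9
```

```bash
python3 -m crank '[{"offset":[0,0,0],"spin":0},{"offset":[0,0,0],"spin":0},{"offset":[0,0,0],"spin":0},{"offset":[0,0,0],"spin":0},{"offset":[0,0,0],"spin":0},{"offset":[0,0,0],"spin":0},{"offset":[0,0,0],"spin":0},{"offset":[0,0,0],"spin":0}]' 0 4
python3 -m crank '[{"offset":[0,0,0],"spin":0},{"offset":[0,0,0],"spin":0},{"offset":[0,0,0],"spin":0},{"offset":[0,0,0],"spin":0},{"offset":[0,0,0],"spin":0},{"offset":[0,0,0],"spin":0},{"offset":[0,0,0],"spin":0},{"offset":[0,0,0]  ,"spin":0}]' 0.55 4
python3 -m crank '[{"offset":[0,0,0.01],"spin":0},{"offset":[0,0,0.025],"spin":0},{"offset":[0,0,0.05],"spin":0},{"offset":[0,0,0.085],"spin":0},{"offset":[0,0,0.12],"spin":0},{"offset":[-0.02,0,0.14],"spin":0},{"offset":[-0.05,0,0.15],"spin":0},{"offset":[-0.085,0,0.15],"spin":0}]'
python3 -m crank '[{"offset":[-0.03,0,0],"spin":0},{"offset":[-0.06,0,0],"spin":0},{"offset":[-0.08,0,0],"spin":0},{"offset":[-0.095,0,0],"spin":0},{"offset":[-0.1,0,0],"spin":0},{"offset":[-0.1,0,0],"spin":0},{"offset":[-0.1,0,0],"spin":0},{"offset":[-0.1,0,0],"spin":0}]'
python3 - <<'E'
from h import *
import cv2
a=cv2.imread('pics/w6.png'); p=shot('wrist','w7',None,1.5); b=cv2.imread('pics/w7.png')
print([int(v) for v in p['pixels'][55:80,246,1]],p['st']['eef_pos'])
shot('scene','s7',(285,150,405,250),6)
x=cv2.imread('pics/s6.png').astype(int);y=cv2.imread('pics/s7.png').astype(int); print('scene diff',abs(x-y)[200:470,280:460].mean())
E
```

```text
clock: 20.93
eef_pos: [616.0, 182.9, 154.0]
eef_rot: [-3.137, -0.027, -0.04]
wrist_force: [0.8, 0.4, 0.6]
finger_gap: 21.6
clock: 21.6
eef_pos: [615.9, 182.9, 154.0]
eef_rot: [-3.137, -0.027, -0.04]
wrist_force: [0.3, 0.1, 0.3]
finger_gap: 51.4
clock: 22.27
eef_pos: [530.8, 182.8, 306.8]
eef_rot: [-3.136, -0.031, -0.041]
wrist_force: [-0.4, 0.8, 0.3]
finger_gap: 51.8
clock: 22.93
eef_pos: [431.6, 182.7, 306.8]
eef_rot: [-3.136, -0.03, -0.041]
wrist_force: [0.3, -0.2, 0.6]
finger_gap: 51.7
[77, 77, 76, 76, 77, 77, 76, 77, 77, 76, 77, 77, 77, 76, 76, 76, 76, 76, 73, 46, 42, 45, 43, 45, 63] [431.56107879 182.72665187 306.80630097]
scene diff 1.8741700960219478
```

```bash
python3 -c "
from cell import manip
print(manip.sign_off())"
```

```text
the job is handed in; nothing more can be done
None
```

The scraper is parked in the empty slot, blade home between the orange guide cheeks. I let go, moved clear and handed the job in at about 23 s.

**How it was done:** I held the handle near its end with a light grip and lifted it so the blade tip stayed on the desk until the scraper tilted to about 40°. I then firmed the grip, carried it over and slid it down the slope.

**Seating force:** It met the end stop at about 16 N. I pushed it again, drew it back about 8 mm and pushed once more. Those pushes peaked at about 17 N, against the 60 N limit. It stopped within about 1 mm of the same place each time.

**Checks:**
- **After the first release:** The wrist and scene pictures showed the green handle parked between the cheeks, parallel to the blue one. The vial and the purple look-alikes visible there looked undisturbed.
- **After the second release:** I had used up my picture views, so I compared pixels only. The scene picture had barely changed from the first release, and the wrist force was near zero.

**One disagreement:** A fit to the pictures after the first release put the tip about 3 ± 1 mm from the slot's end, not 0. That is inside the 5 mm limit but not by much. I trusted the repeatable hard stop over the camera fit and did not repeat the fit after reseating.

I did not re-measure the bystanders individually. The arm's route kept clear of all of them, and no unexpected force showed along the way.

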